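Two hub halves on the assembly stand

TASK

Load the hub stand for pressing: put the large (wider) round-flanged hub half over the stand's upright post, flange down, fully home on the stand's shoulder; then put the small round-flanged hub half over the same post, flange down too, so that its flange sits flat on the barrel of the large one. Lower each one down the post rather than letting it drop, let go, and leave the stack standing still.

Things in the scene. Friction and masses are not known exactly. Their poses are not given: they have to be found in the camera images.
- large_hub_mid (a point): Large hub half, bare aluminium, 240 to 420 g: a round flange 90 mm across, 6 mm thick, below one round barrel 40 mm across; 56 mm high in all, 28 mm bore right through. Stands flange down; grip across the barrel, bare from 6 to 56 mm above the underside. Point: on its axis, half-way up (28 mm above the underside); z up out of the barrel; yaw is free. Home: this point 28 mm above seat.
- small_hub_mid (a point): Small hub half, bare aluminium, 150 to 260 g: a round flange 64 mm across, 5 mm thick, below one round barrel 40 mm across; 54 mm high in all, 28 mm bore right through. Stands flange down; grip across the barrel, bare from 5 to 54 mm above the underside. Point: on its axis, half-way up (27 mm above the underside); z up out of the barrel; yaw is free. Home: this point 83 mm above seat.
- seat (a point): Hub stand, fixed: dark round base 120 mm across, 16 mm thick; on it a steel shoulder 64 mm across, flat top 30 mm above the bench, where the large half's flange rests; from its middle an upright post 22 mm thick. Point: on the post's axis, level with the shoulder's top; z up. The bores have 3 mm of play all round the post.
- post_tip (a point): Top end of the stand's post, on its axis, 72 mm above seat, so it stands 16 mm out of the large half once that is home. The last 10 mm of the post taper from 22 to 10 mm; z up. A thinner rod on a wooden block nearby is not the stand.
Not all that is in view belongs to the job. Leave any purple or yellow look-alike of the part that bears small_hub_mid alone. Leave any orange look-alike of the part that bears large_hub_mid alone.

How it is judged:
On the way:
1. the large hub half is home on the stand's shoulder, flange down (horizontal distance between large_hub_mid and seat below 0.01 m and z of large_hub_mid in the frame of seat between 0.023 and 0.033 m and angle between large_hub_mid's own z axis and vertical below 0.12 rad), for 0.2 s.
At the end, for the whole second after the job is handed in: Both hub halves are on the post, flange down: each upright within 0.12 rad and within 10 mm of the post's axis, the large one's mid-point 28 mm and the small one's 83 mm above the shoulder's top (each within 5 mm), both at rest and released (all of step 1 and horizontal distance between small_hub_mid and seat below 0.01 m and z of small_hub_mid in the frame of seat between 0.078 and 0.088 m and angle between small_hub_mid's own z axis and vertical below 0.12 rad and linear speed of each of large_hub, small_hub below 0.02 m/s); the robot touches nothing.
It fails at once if a hub half is dropped down the post (falls faster than 0.7 m/s, a fall of about 25 mm) ((horizontal distance between large_hub_mid and seat below 0.02 m and z of large_hub_mid in the frame of seat below 0.13 m and linear speed of large_hub above 0.7 m/s) or (horizontal distance between small_hub_mid and seat below 0.02 m and z of small_hub_mid in the frame of seat below 0.13 m and linear speed of small_hub above 0.7 m/s)).
It also fails if it takes over 59 s, if anything falls off the work surface, if the arm or the gripper's body presses on something with over 40 N, if the wrist force passes 120 N, or if a joint passes its speed limit or range.

ROBOT

A 6-joint arm with a two-finger parallel gripper is mounted at the origin on the work surface. World frame = base frame: x ahead of the robot, y to its left, z up, the work surface at z = 0. Lengths are in m, angles in rad, forces in N, time in s.
With the tool pointing down it reaches from about 0.15 to 0.775 m from the base axis. Payload 6.1 kg.
Tool frame: the origin (TCP) lies on the centre line of the jaws, within the pads' length; the fingertips stand bot.finger_overhang ahead of it and the grasp point (between the pads) lies 8 mm behind it (bot.finger_overhang is the distance from the TCP to the fingertips, in m); z points along the fingers, y is the line along which they close (so a half turn about z gives the same grasp; the last joint's range is limited). The gripper opens to 85 mm and grips with 20 to 120 N. Pads are 22 mm wide; open, the fingers measure 114 mm over their backs; the gripper's body (76 mm by 85 mm) begins 54 mm behind the grasp point. The pads swing forward as they close: fully open they stand 13 mm farther back than shut.
Start: joints at [1.111, 0.126, -0.04, 1.405, 0, 1.571], TCP at [0.233, 0.47, 0.242] pointing down, gripper open.
Joint ranges: [-2.72, 2.72], [-0.95, 1.95], [-1.27, 1.35], [-1.78, 2.02], [-1.46, 1.47], [-3.14, 3.14]. Speed limits (rad/s): [2.39, 2.39, 3.01, 3.14, 3.14, 3.14].

INTERFACE

Orientations are given as a unit quaternion [w, x, y, z].
In Python, from cell import bot gives the robot as it stands. The module is installed in compiled form; this text tells all that it offers.
- The arm moves only by the tool drive_tool, never from a script. Its argument "rows" is a list of rows, each an object with "dp": the shift along the tool's x, y, z as a fraction of full scale, a list of three; "delta_rot": the turn, a rotation vector about the tool's x, y, z as a fraction of full scale, a list of three. In form: [{"dp": [tx, ty, tz], "delta_rot": [wx, wy, wz]}, ...]. A call has exactly 5 rows; each row is the pose to reach, as a shift and turn from the pose commanded when the call began, along the tool's axes at that moment, turning the shorter way round; what a row does not reach only later rows make up. Full scale, the value 1, is 750 mm for a shift and pi rad for a turn. A row lasts 1/8 s, in which the tool goes at most 62.5 mm and 10.7 degrees, less where a joint would pass 70% of its speed; a pose out of reach is approached as far as the arm can. A call with a number of a shift or a turn outside -1 to 1 is refused whole. A call with a gripper value outside its range is refused whole. "gripper" is the opening, from 0 (shut) to 1 (fully open), set as the call begins (left out, the last holds). The fingers move at their own pace and stop on an object; the grip force is fixed at half the most. Time passes only in rows, so rows that repeat a pose let the fingers close, or fill a call up. It gives the time, the measured TCP pose, the force, the opening and the grip force at its end, in the units of the state.
- bot.get_obs(): the state, without advancing time (a new reading comes with each control period).
- bot.snapshot(name): name is "scene" or "side" or "wrist"; returns a dict with "frame" (480x640x3 uint8, red, green, blue), "vertical_fov" (degrees; the focal length in pixels is half the picture's height over the tangent of half this angle, whatever the lens; pixels are square), "cx", "cy" (the principal point, pixels), "dist" ([k1, k2, p1, p2, k3] as OpenCV has them; the pictures are not rectified), "camera_from_world" (4x4, takes a point from world to camera coordinates). Camera axes: x right, y up, looking along -z (the intrinsics and any distortion apply to the point x, -y, -z); pixel columns grow to the right and rows downward; lengths in m; the calibration is good to about 2 mm. A picture is of the moment at which its call begins. There is no depth.
- bot.job_done(): hands the job in; it is judged then, once.
The state is a dict: "time": time; "joint_pos": joint angles; "joint_velocities": joint speeds; "joint_torque": joint torques, N m; "tcp_pos": TCP position; "eef_rot": TCP orientation; "contact_force": force on the tool from outside, world axes, zero at the start; "ft_torque": the same for the moment, N m; "opening": finger opening in m; "grasp_force": force on a finger pad.
Only numpy, scipy, OpenCV 4.12 (cv2) and the standard library are available. Lean on these libraries where they do the work, as an engineer would, in place of code of your own. Each camera call takes 0.05 s, during which the arm holds its last target. There are 200 camera calls.

## Working session

There is one attempt and no reset: what is moved stays moved. The work goes in short steps, Python scripts to look and compute and a tool call to move; the robot and the scene stay as the last step left them, time stands still between calls to the robot, and variables do not carry over. Pictures are saved under pics/ and viewed, at most 10 in all, crops included, and the job is handed in when it is done.

Besides the shell and the picture viewer there is one more tool, called in YAML: its name, and indented under it one key for each argument. drive_tool: Moves the arm, as the interface text tells. Its arguments: {"type":"object","properties":{"rows":{"type":"array","items":{"type":"object","properties":{"dp":{"type":"array","items":{"type":"number"}},"delta_rot":{"type":"array","items":{"type":"number"}}}}},"gripper":{"type":"number"}},"required":["rows"]}

```bash
mkdir -p pics; python3 - <<'E'
from cell import bot
import cv2,pickle,numpy as np
o=bot.get_obs(); print(o, bot.finger_overhang)
for n in("scene","side","wrist"):
    s=bot.snapshot(n); pickle.dump(s,open(f"pics/{n}0.pkl","wb")); cv2.imwrite(f"pics/{n}0.png",s["frame"][...,::-1])
    T=np.array(s["camera_from_world"]); print(n,s["vertical_fov"],s["cx"],s["cy"],s["dist"],(-T[:3,:3].T@T[:3,3]).round(3))
E
```

```text
{'time': 0.0, 'joint_pos': array([ 1.11101623e+00,  1.26365700e-01, -4.06452646e-02,  1.40541164e+00,
       -7.63147290e-06,  1.57079680e+00]), 'joint_velocities': array([-0.00179084, -0.00111953,  0.00058872, -0.00129491,  0.00048989,
       -0.0006893 ]), 'joint_torque': array([-1.38409985e-03, -4.35912323e+01,  3.52926421e+01,  1.72890339e-02,
       -1.95004513e-04,  9.35699859e-06]), 'tcp_pos': array([0.23278795, 0.47010767, 0.24151892]), 'eef_rot': array([-1.81574829e-04,  2.27870616e-01,  9.73691081e-01, -7.92616052e-04]), 'contact_force': array([ 1.24901041,  0.16505332, -0.06179019]), 'ft_torque': array([-0.0643253 , -0.02378528,  0.02468355]), 'grasp_force': 0.0, 'opening': 0.08548961130496323} 0.011
scene 43.771261152079134 318.3455705821534 241.9294283668362 [-0.10058469  0.          0.          0.          0.        ] [ 1.088 -0.548  1.119]
side 45.23505858310753 313.84644175454383 242.11451551463165 [0.01353673 0.         0.         0.         0.        ] [ 0.289 -0.727  1.045]
wrist 66.26567688624755 319.62855194577037 240.05262679465434 [-0.02237588  0.          0.          0.          0.        ] [0.157 0.508 0.373]
```

View pics/scene0.png

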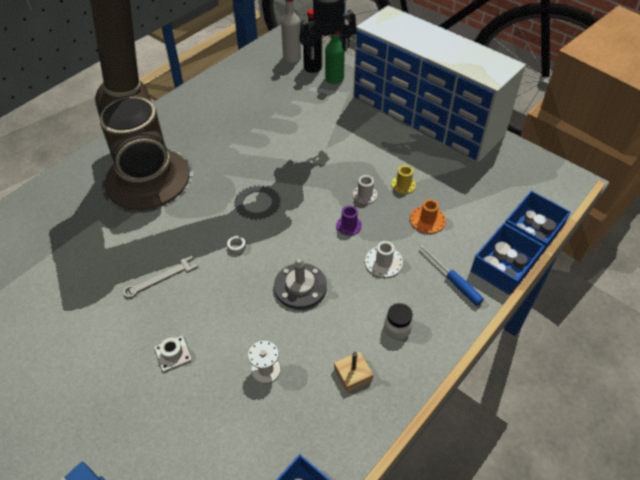

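View pics/side0.png

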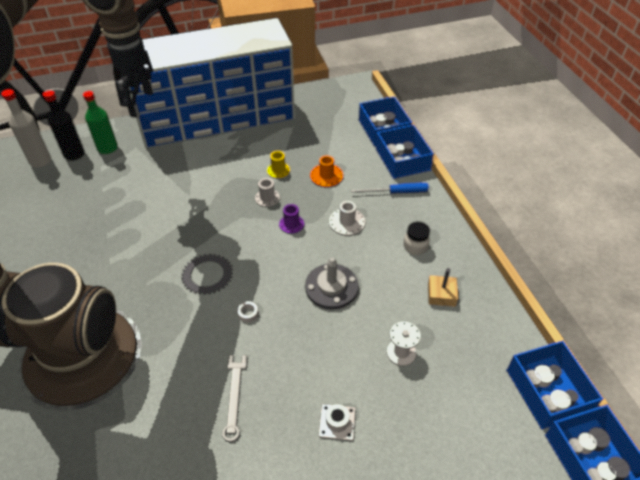

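The scene view shows:
- Bare large hub: (385,258) scene, (347,217) side.
- Bare small hub: (365,189) scene, (266,191) side.
- Stand: (300,285) scene, (332,285) side.
- Look-alikes: purple (349,220), yellow (403,178), orange (429,215), a two-flanged spool (264,360) and a square-flanged piece (173,350). The thin rod on the wooden block is at (353,372).

I'll confirm these in one enlarged mosaic.

```bash
python3 - <<'E'
import cv2,numpy as np
A=cv2.imread("pics/scene0.png");B=cv2.imread("pics/side0.png")
def c(I,u,v,r=33): return cv2.resize(I[v-r:v+r,u-r:u+r],(264,264),interpolation=cv2.INTER_CUBIC)
cv2.imwrite("pics/mos.png",np.vstack([np.hstack([c(A,385,255),c(A,365,189),c(A,300,285)]),np.hstack([c(B,347,217),c(B,266,191),c(B,332,285)])]))
E
```

```text
(no output)
```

View pics/mos.png

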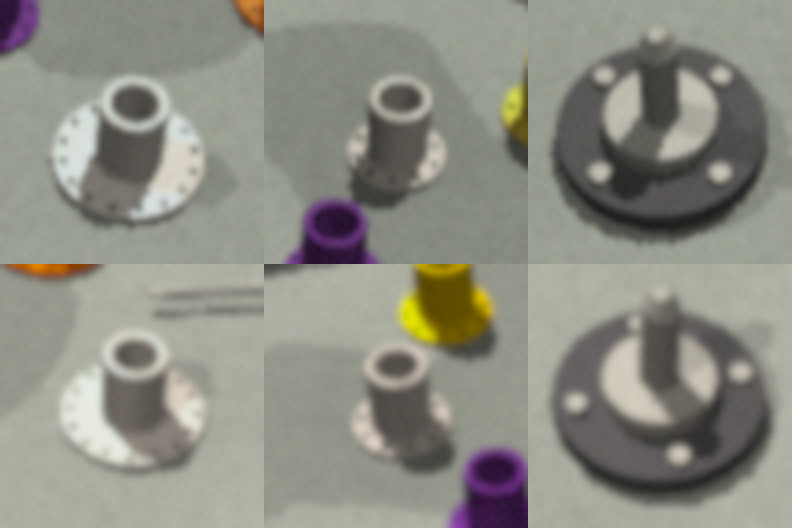

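Confirmed: both bare hubs stand flange down, with bores open, and the stand has the thick tapered post. Next I'll measure top-ring and flange centres, bolt-circle centre and post tip.

```bash
cat >h.py <<'E'
import cv2,numpy as np,pickle
def ray(s,u,v):
    f=240/np.tan(np.radians(s["vertical_fov"])/2)
    K=np.array([[f,0,s["cx"]],[0,f,s["cy"]],[0,0,1]])
    x,y=cv2.undistortPoints(np.array([[[u,v]]],float),K,np.array(s["dist"]))[0,0]
    T=np.array(s["camera_from_world"]);R=T[:3,:3]
    return -R.T@T[:3,3], R.T@np.array([x,-y,-1])
def onz(s,u,v,z):
    c,d=ray(s,u,v); return c+d*(z-c[2])/d[2]
def tri(rs):
    A=0;b=0
    for c,d in rs:
        d=d/np.linalg.norm(d);P=np.eye(3)-np.outer(d,d);A=A+P;b=b+P@c
    return np.linalg.solve(A,b)
E
python3 - <<'E'
from h import *
S=pickle.load(open("pics/scene0.pkl","rb"));D=pickle.load(open("pics/side0.pkl","rb"))
m=lambda c,p:(c[0]-33+(p[0]-1.5)/4,c[1]-33+(p[1]-1.5)/4)
for n,a,p,b,q,z in[("Ltop",(385,255),(135,104),(347,217),(136,91),.056),("Lfl",(385,255),(128,158),(347,217),(134,147),.006),
 ("Stop",(365,189),(137,99),(266,191),(133,103),.054),("Sfl",(365,189),(132,155),(266,191),(138,152),.005),
 ("bolts",(300,285),(133.5,123.5),(332,285),(130,124),.019),("tip",(300,285),(128,34),(332,285),(132,29),.102)]:
    u=m(a,p);w=m(b,q);print(n,onz(S,*u,z).round(4),onz(D,*w,z).round(4),tri([ray(S,*u),ray(D,*w)]).round(4))
E
```

```text
Ltop [0.6489 0.182  0.056 ] [0.6471 0.1815 0.056 ] [0.6479 0.1836 0.0538]
Lfl [0.6492 0.1815 0.006 ] [0.6479 0.1821 0.006 ] [0.6484 0.1829 0.0045]
Stop [0.4825 0.3239 0.054 ] [0.4799 0.322  0.054 ] [0.4806 0.3265 0.0503]
Sfl [0.4831 0.3222 0.005 ] [0.4812 0.3283 0.005 ] [0.4815 0.3254 0.0046]
bolts [0.5477 0.003  0.019 ] [0.5463 0.0026 0.019 ] [0.5468 0.0039 0.0172]
tip [0.5474 0.0029 0.102 ] [0.5463 0.0028 0.102 ] [0.5467 0.0036 0.1008]
```

```bash
cat >>h.py <<'E'
from scipy.spatial.transform import Rotation as Ro
def go(bot,p):
    o=bot.get_obs();q=o["eef_rot"];R=Ro.from_quat([*q[1:],q[0]]).as_matrix()
    print("tcp",o["tcp_pos"].round(4),"R",R.round(3).tolist(),"dp",(R.T@(np.array(p)-o["tcp_pos"])/.75).round(4))
E
python3 - <<'E'
from h import *
from cell import bot
S=pickle.load(open("pics/scene0.pkl","rb"))
for n,u,v in[("pur",349,222),("yel",403,182),("ora",428,219),("jar",399,325),("drv",425,252)]: print(n,onz(S,u,v,.015).round(3))
go(bot,(.648,.182,.2))
E
```

```text
pur [0.517 0.217 0.015]
yel [0.537 0.414 0.015]
ora [0.658 0.35  0.015]
jar [0.781 0.06  0.015]
drv [0.711 0.26  0.015]
tcp [0.2329 0.4702 0.2417] R [[-0.896, 0.444, -0.001], [0.444, 0.896, -0.001], [-0.0, -0.001, -1.0]] dp [-0.6665 -0.0987  0.0558]
```

drive_tool:
  rows:
    - {"dp":[-0.12,-0.018,0.01],"delta_rot":[0,0,0]}
    - {"dp":[-0.2,-0.03,0.018],"delta_rot":[0,0,0]}
    - {"dp":[-0.28,-0.042,0.024],"delta_rot":[0,0,0]}
    - {"dp":[-0.36,-0.054,0.03],"delta_rot":[0,0,0]}
    - {"dp":[-0.44,-0.065,0.037],"delta_rot":[0,0,0]}
  gripper: 1

```text
time: 0.78
tcp_pos: [0.4902, 0.2914, 0.2161]
eef_rot: [-0.0, 0.228, 0.974, 0.0]
contact_force: [0.6, 1.3, 0.3]
opening: 0.0855
grasp_force: 0.0
```

```bash
python3 - <<'E'
from h import *
from cell import bot
go(bot,(.648,.182,.2))
E
```

```text
tcp [0.4902 0.2914 0.2161] R [[-0.896, 0.444, -0.0], [0.444, 0.896, 0.0], [0.0, 0.0, -1.0]] dp [-0.2533 -0.0373  0.0215]
```

drive_tool:
  rows:
    - {"dp":[-0.08,-0.012,0.006],"delta_rot":[0,0,0]}
    - {"dp":[-0.16,-0.024,0.013],"delta_rot":[0,0,0]}
    - {"dp":[-0.2265,-0.0337,0.019],"delta_rot":[0,0,0]}
    - {"dp":[-0.2265,-0.0337,0.019],"delta_rot":[0,0,0]}
    - {"dp":[-0.2265,-0.0337,0.019],"delta_rot":[0,0,0]}

```text
time: 1.4
tcp_pos: [0.6294, 0.1948, 0.2016]
eef_rot: [-0.001, 0.228, 0.974, -0.0]
contact_force: [-0.3, -0.2, -0.8]
opening: 0.0854
grasp_force: 0.0
```

```bash
python3 - <<'E'
from h import *
from cell import bot
go(bot,(.648,.182,.2))
s=bot.snapshot("wrist"); pickle.dump(s,open("pics/w1.pkl","wb")); cv2.imwrite("pics/w1.png",s["frame"][...,::-1])
f=240/np.tan(np.radians(s["vertical_fov"])/2);T=np.array(s["camera_from_world"])
for p in[(.648,.182,.056),(.648,.182,.006)]:
    c=T[:3,:3]@np.array(p)+T[:3,3];print(s["cx"]+f*c[0]/-c[2],s["cy"]-f*c[1]/-c[2])
E
```

```text
tcp [0.6294 0.1948 0.2016] R [[-0.896, 0.444, -0.001], [0.444, 0.896, -0.0], [0.001, -0.001, -1.0]] dp [-0.0298 -0.0042  0.0021]
315.9396409849087 252.55728544755723
316.44491470114224 233.3772390380861
```

View pics/w1.png

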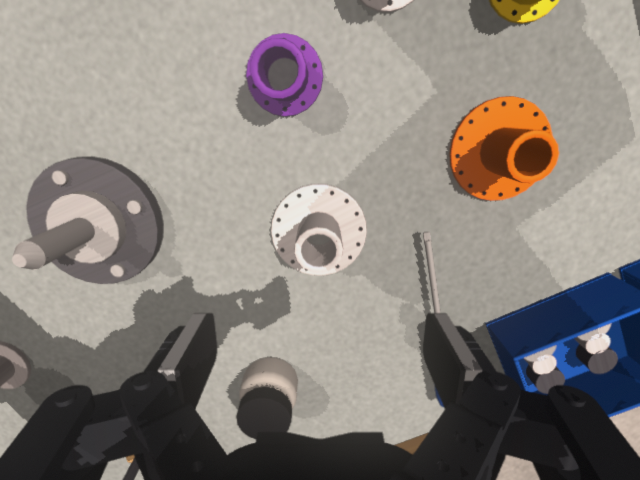

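```bash
python3 - <<'E'
from h import *
s=pickle.load(open("pics/w1.pkl","rb"))
for n,u,v,z in[("top",318.3,249.7,.056),("fl",318.7,230,.006),("shoulder",83,229,.03),("tip",19,261,.102),("bolts",92,221,.019)]: print(n,onz(s,u,v,z).round(4))
f=s["frame"];g=cv2.cvtColor(f,cv2.COLOR_RGB2GRAY).astype(float)
roi=cv2.resize(f[170:290,250:390],None,fx=4,fy=4,interpolation=cv2.INTER_CUBIC)
roj=cv2.resize(f[190:290,0:140],(560,400),interpolation=cv2.INTER_CUBIC)
cv2.imwrite("pics/w1c.png",np.vstack([roi[:,:,::-1][:300+100],roj[:,:,::-1]])[:600] if 0 else cv2.resize(np.hstack([roi[40:440],roj])[:,:,::-1],(800,286)))
E
```

```text
top [0.6466 0.1848 0.056 ]
fl [0.646  0.1854 0.006 ]
shoulder [0.547 0.005 0.03 ]
tip [0.547  0.0038 0.102 ]
bolts [0.5444 0.0089 0.019 ]
```

The wrist view shows the large hub's top ring at (318,250) and its flange centre at (319,230). The shoulder is at (83,229) and the post tip at (19,261). These agree with the fixed cameras within about 3 mm, so I'm descending on the large hub.

drive_tool:
  rows:
    - {"dp":[-0.028,-0.003,0.05],"delta_rot":[0,0,0]}
    - {"dp":[-0.028,-0.003,0.11],"delta_rot":[0,0,0]}
    - {"dp":[-0.028,-0.003,0.17],"delta_rot":[0,0,0]}
    - {"dp":[-0.028,-0.003,0.21],"delta_rot":[0,0,0]}
    - {"dp":[-0.028,-0.003,0.2288],"delta_rot":[0,0,0]}

```text
time: 2.08
tcp_pos: [0.6457, 0.1844, 0.0292]
eef_rot: [-0.001, 0.227, 0.974, -0.0]
contact_force: [-0.6, -0.2, -0.2]
opening: 0.0854
grasp_force: 0.0
```

drive_tool:
  rows:
    - {"dp":[0,0,0],"delta_rot":[0,0,0]}
    - {"dp":[0,0,0],"delta_rot":[0,0,0]}
    - {"dp":[0,0,0],"delta_rot":[0,0,0]}
    - {"dp":[0,0,0],"delta_rot":[0,0,0]}
    - {"dp":[0,0,0],"delta_rot":[0,0,0]}

```text
time: 2.7
tcp_pos: [0.6478, 0.1835, 0.031]
eef_rot: [0.0, 0.228, 0.974, 0.0]
contact_force: [0.2, 0.2, 0.4]
opening: 0.0853
grasp_force: 0.0
```

drive_tool:
  rows:
    - {"dp":[0,0,0],"delta_rot":[0,0,0]}
    - {"dp":[0,0,0],"delta_rot":[0,0,0]}
    - {"dp":[0,0,0],"delta_rot":[0,0,0]}
    - {"dp":[0,0,0],"delta_rot":[0,0,0]}
    - {"dp":[0,0,0],"delta_rot":[0,0,0]}
  gripper: 0

```text
time: 3.32
tcp_pos: [0.6478, 0.1835, 0.0309]
eef_rot: [0.0, 0.228, 0.974, 0.0]
contact_force: [0.4, -0.1, 2.2]
opening: 0.0389
grasp_force: 61.0
```

drive_tool:
  rows:
    - {"dp":[0,0,0],"delta_rot":[0,0,0]}
    - {"dp":[0,0,0],"delta_rot":[0,0,0]}
    - {"dp":[0,0,0],"delta_rot":[0,0,0]}
    - {"dp":[0,0,0],"delta_rot":[0,0,0]}
    - {"dp":[0,0,0],"delta_rot":[0,0,0]}

```text
time: 3.95
tcp_pos: [0.6478, 0.1835, 0.0308]
eef_rot: [0.0, 0.228, 0.974, 0.0]
contact_force: [-0.2, 0.5, 4.8]
opening: 0.0387
grasp_force: 61.1
```

drive_tool:
  rows:
    - {"dp":[0,0,-0.04],"delta_rot":[0,0,0]}
    - {"dp":[0,0,-0.1],"delta_rot":[0,0,0]}
    - {"dp":[0,0,-0.16],"delta_rot":[0,0,0]}
    - {"dp":[0,0,-0.19],"delta_rot":[0,0,0]}
    - {"dp":[0,0,-0.2],"delta_rot":[0,0,0]}

```text
time: 4.58
tcp_pos: [0.6475, 0.1834, 0.1806]
eef_rot: [-0.0, 0.228, 0.974, -0.0]
contact_force: [-0.2, 0.3, -5.1]
opening: 0.0387
grasp_force: 61.5
```

drive_tool:
  rows:
    - {"dp":[0.003,-0.05,0],"delta_rot":[0,0,0]}
    - {"dp":[0.006,-0.11,0],"delta_rot":[0,0,0]}
    - {"dp":[0.009,-0.17,0],"delta_rot":[0,0,0]}
    - {"dp":[0.012,-0.23,0],"delta_rot":[0,0,0]}
    - {"dp":[0.014,-0.2748,0],"delta_rot":[0,0,0]}

```text
time: 5.2
tcp_pos: [0.5445, 0.002, 0.1783]
eef_rot: [-0.002, 0.228, 0.974, -0.001]
contact_force: [0.4, 0.1, -3.2]
opening: 0.0385
grasp_force: 61.8
```

drive_tool:
  rows:
    - {"dp":[0,0,0],"delta_rot":[0,0,0]}
    - {"dp":[0,0,0],"delta_rot":[0,0,0]}
    - {"dp":[0,0,0],"delta_rot":[0,0,0]}
    - {"dp":[0,0,0],"delta_rot":[0,0,0]}
    - {"dp":[0,0,0],"delta_rot":[0,0,0]}

```text
time: 5.82
tcp_pos: [0.5469, 0.0039, 0.1803]
eef_rot: [-0.0, 0.227, 0.974, -0.0]
contact_force: [-0.4, -0.6, -3.5]
opening: 0.0389
grasp_force: 62.0
```

```bash
python3 - <<'E'
from h import *
from cell import bot
go(bot,(.547,.0035,.181))
o=[]
for n in("scene","side"):
    s=bot.snapshot(n); pickle.dump(s,open(f"pics/{n}1.pkl","wb"))
    u,v=(300,260) if n=="scene" else (332,255)
    o.append(cv2.resize(s["frame"][v-50:v+50,u-50:u+50],(400,400),interpolation=cv2.INTER_CUBIC))
cv2.imwrite("pics/over1.png",np.hstack(o)[...,::-1])
E
```

```text
tcp [0.5469 0.0039 0.1803] R [[-0.897, 0.443, -0.0], [0.443, 0.897, 0.0], [0.0, -0.0, -1.0]] dp [-0.0004 -0.0005 -0.0009]
```

View pics/over1.png

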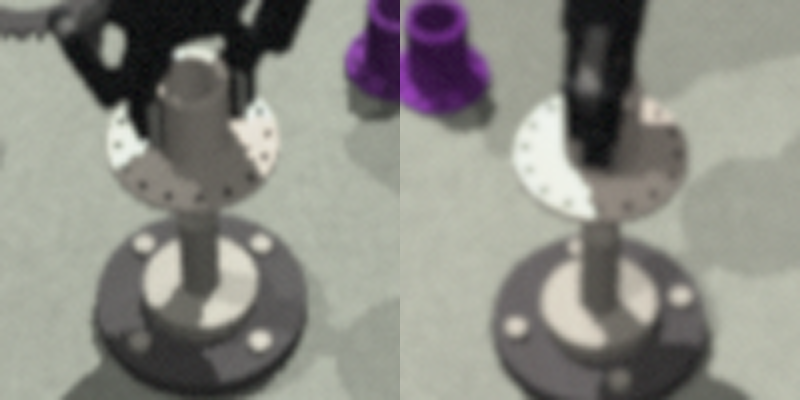

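The hub hangs level over the post. Flange edges: about 107–280 in x with bottom at 210 in the scene crop; 512–688 in x with bottom at 220 in the side crop. I'll check its centre against these limits.

```bash
cat >>h.py <<'E'
def proj(s,P):
    f=240/np.tan(np.radians(s["vertical_fov"])/2);K=np.array([[f,0,s["cx"]],[0,f,s["cy"]],[0,0,1]])
    T=np.array(s["camera_from_world"]);c=(T[:3,:3]@np.array(P).T).T+T[:3,3]
    return cv2.projectPoints(c*[1,-1,-1],np.zeros(3),np.zeros(3),K,np.array(s["dist"]))[0][:,0]
def circ(x,y,z,r):
    a=np.linspace(0,2*np.pi,200);return np.c_[x+r*np.cos(a),y+r*np.sin(a),0*a+z]
E
python3 - <<'E'
from h import *
from scipy.optimize import least_squares
S=pickle.load(open("pics/scene1.pkl","rb"));D=pickle.load(open("pics/side1.pkl","rb"))
m=lambda n,x,y:((250+(x-1.5)/4,210+(y-1.5)/4) if n==0 else (282+(x-401.5)/4,205+(y-1.5)/4))
def ext(s,n,c,z,r):
    # silhouette of disc: top and bottom rims
    q=proj(s,np.vstack([circ(c[0],c[1],zz,r) for zz in z]));return [q[:,0].min(),q[:,0].max(),q[:,1].max()]
def fit(z,r,ms,md):
    g=lambda c:np.r_[np.array(ext(S,0,c,z,r))-ms,np.array(ext(D,1,c,z,r))-md]
    a=least_squares(g,[.547,.003],diff_step=1e-3);print(a.x.round(4),a.fun.round(2))
X=lambda n,l,r,b:np.array([m(n,l,0)[0],m(n,r,0)[0],m(n,0,b)[1]])
fit([.1495,.1555],.045,X(0,107,280,210),X(1,512,688,220))
fit([0,.016],.06,X(0,94,308,400),X(1,492,709,410)) 
fit([.026,.03],.032,X(0,142,259,330),X(1,540,659,352))
E
```

```text
[0.546 0.006] [ 0.16  0.41  0.28 -0.22 -0.27  0.48]
[0.5479 0.0048] [ 0.87  0.7  -0.38 -0.05 -0.46  1.81]
[0.547 0.003] [ 0.15 -0.39  0.31  0.34 -0.44 -0.39]
```

drive_tool:
  rows:
    - {"dp":[-0.0015,-0.0018,0.01],"delta_rot":[0,0,0]}
    - {"dp":[-0.0015,-0.0018,0.03],"delta_rot":[0,0,0]}
    - {"dp":[-0.0015,-0.0018,0.05],"delta_rot":[0,0,0]}
    - {"dp":[-0.0015,-0.0018,0.07],"delta_rot":[0,0,0]}
    - {"dp":[-0.0015,-0.0018,0.087],"delta_rot":[0,0,0]}

```text
time: 6.55
tcp_pos: [0.5467, 0.0017, 0.1138]
eef_rot: [-0.001, 0.228, 0.974, -0.0]
contact_force: [-0.1, -0.5, -4.4]
opening: 0.0386
grasp_force: 62.0
```

drive_tool:
  rows:
    - {"dp":[0,0,0.005],"delta_rot":[0,0,0]}
    - {"dp":[0,0,0.01],"delta_rot":[0,0,0]}
    - {"dp":[0,0,0.015],"delta_rot":[0,0,0]}
    - {"dp":[0,0,0.015],"delta_rot":[0,0,0]}
    - {"dp":[0,0,0.015],"delta_rot":[0,0,0]}

```text
time: 7.18
tcp_pos: [0.5473, 0.0017, 0.1043]
eef_rot: [0.0, 0.228, 0.974, 0.0]
contact_force: [0.4, -0.6, -4.4]
opening: 0.0387
grasp_force: 61.9
```

drive_tool:
  rows:
    - {"dp":[0,0,0.012],"delta_rot":[0,0,0]}
    - {"dp":[0,0,0.024],"delta_rot":[0,0,0]}
    - {"dp":[0,0,0.036],"delta_rot":[0,0,0]}
    - {"dp":[0,0,0.048],"delta_rot":[0,0,0]}
    - {"dp":[0,0,0.052],"delta_rot":[0,0,0]}

```text
time: 7.8
tcp_pos: [0.5466, 0.0017, 0.064]
eef_rot: [-0.001, 0.228, 0.974, -0.0]
contact_force: [0.6, -0.7, -4.8]
opening: 0.0382
grasp_force: 61.9
```

drive_tool:
  rows:
    - {"dp":[0,0,0.001],"delta_rot":[0,0,0]}
    - {"dp":[0,0,0.002],"delta_rot":[0,0,0]}
    - {"dp":[0,0,0.003],"delta_rot":[0,0,0]}
    - {"dp":[0,0,0.004],"delta_rot":[0,0,0]}
    - {"dp":[0,0,0.0045],"delta_rot":[0,0,0]}

```text
time: 8.43
tcp_pos: [0.5472, 0.0017, 0.0617]
eef_rot: [0.0, 0.228, 0.974, 0.0]
contact_force: [-0.6, -0.5, -4.5]
opening: 0.0391
grasp_force: 61.9
```

drive_tool:
  rows:
    - {"dp":[0,0,0.0007],"delta_rot":[0,0,0]}
    - {"dp":[0,0,0.0014],"delta_rot":[0,0,0]}
    - {"dp":[0,0,0.0014],"delta_rot":[0,0,0]}
    - {"dp":[0,0,0.0014],"delta_rot":[0,0,0]}
    - {"dp":[0,0,0.0014],"delta_rot":[0,0,0]}

```text
time: 9.05
tcp_pos: [0.5472, 0.0017, 0.0608]
eef_rot: [0.0, 0.228, 0.974, 0.0]
contact_force: [-0.9, -0.2, -0.6]
opening: 0.0387
grasp_force: 62.3
```

The force dropped to nearly zero, so the hub is seated. Releasing.

drive_tool:
  rows:
    - {"dp":[0,0,0],"delta_rot":[0,0,0]}
    - {"dp":[0,0,0],"delta_rot":[0,0,0]}
    - {"dp":[0,0,0],"delta_rot":[0,0,0]}
    - {"dp":[0,0,0],"delta_rot":[0,0,0]}
    - {"dp":[0,0,0],"delta_rot":[0,0,0]}
  gripper: 1

```text
time: 9.68
tcp_pos: [0.5472, 0.0017, 0.0606]
eef_rot: [0.0, 0.228, 0.974, 0.0]
contact_force: [0.2, 0.1, -0.2]
opening: 0.0854
grasp_force: 0.0
```

drive_tool:
  rows:
    - {"dp":[0,0,-0.03],"delta_rot":[0,0,0]}
    - {"dp":[0,0,-0.08],"delta_rot":[0,0,0]}
    - {"dp":[0,0,-0.14],"delta_rot":[0,0,0]}
    - {"dp":[0,0,-0.2],"delta_rot":[0,0,0]}
    - {"dp":[0,0,-0.2],"delta_rot":[0,0,0]}

```text
time: 10.3
tcp_pos: [0.549, 0.0017, 0.2146]
eef_rot: [0.003, 0.228, 0.974, 0.001]
contact_force: [1.6, -0.6, -0.4]
opening: 0.0857
grasp_force: 0.0
```

```bash
python3 - <<'E'
from h import *
from cell import bot
go(bot,(.4813,.3235,.2))
o=[]
for n in("scene","side"):
    s=bot.snapshot(n); pickle.dump(s,open(f"pics/{n}2.pkl","wb"))
    u,v=(300,260) if n=="scene" else (332,260)
    o.append(cv2.resize(s["frame"][v-50:v+50,u-50:u+50],(400,400),interpolation=cv2.INTER_CUBIC))
cv2.imwrite("pics/home1.png",np.hstack(o)[...,::-1])
E
```

```text
tcp [0.549  0.0017 0.2146] R [[-0.896, 0.444, 0.007], [0.444, 0.896, 0.0], [-0.006, 0.003, -1.0]] dp [0.2714 0.3443 0.0189]
```

View pics/home1.png

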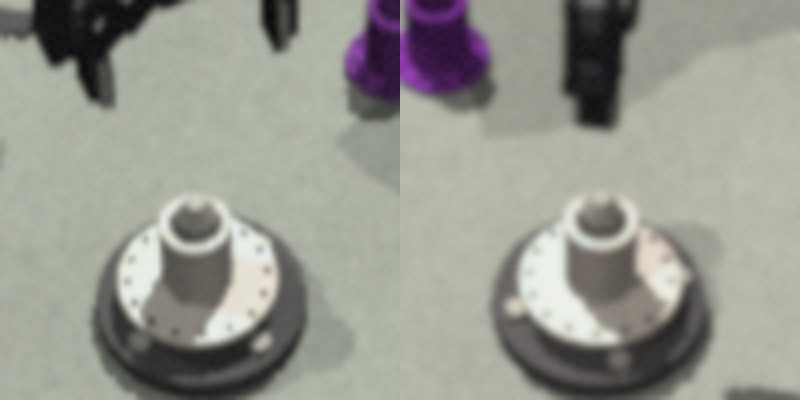

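The large hub sits level on the shoulder with the post tip inside its bore: ring at (196,224) in the scene crop, (600,222) in the side crop. Now moving above the small hub.

drive_tool:
  rows:
    - {"dp":[0.05,0.064,0],"delta_rot":[0,0,0]}
    - {"dp":[0.1,0.128,0],"delta_rot":[0,0,0]}
    - {"dp":[0.15,0.192,0],"delta_rot":[0,0,0]}
    - {"dp":[0.2,0.256,0],"delta_rot":[0,0,0]}
    - {"dp":[0.25,0.32,0],"delta_rot":[0,0,0]}

```text
time: 11.02
tcp_pos: [0.4843, 0.3014, 0.2086]
eef_rot: [-0.001, 0.228, 0.974, -0.001]
contact_force: [0.8, 0.2, -0.4]
opening: 0.0854
grasp_force: 0.0
```

drive_tool:
  rows:
    - {"dp":[0.0194,0.0254,0.014],"delta_rot":[0,0,0]}
    - {"dp":[0.0194,0.0254,0.014],"delta_rot":[0,0,0]}
    - {"dp":[0.0194,0.0254,0.014],"delta_rot":[0,0,0]}
    - {"dp":[0.0194,0.0254,0.014],"delta_rot":[0,0,0]}
    - {"dp":[0.0194,0.0254,0.014],"delta_rot":[0,0,0]}

```text
time: 11.65
tcp_pos: [0.4815, 0.3226, 0.2004]
eef_rot: [0.0, 0.229, 0.974, 0.0]
contact_force: [0.4, -0.2, 0.5]
opening: 0.0853
grasp_force: 0.0
```

```bash
python3 - <<'E'
from h import *
from cell import bot
go(bot,(.4812,.3235,.031))
s=bot.snapshot("wrist"); pickle.dump(s,open("pics/w2.pkl","wb"));cv2.imwrite("pics/w2.png",cv2.resize(s["frame"][130:350,200:440],(800,733)[:1]+(733,))[:600,:,::-1])
print(proj(s,[(.4812,.3235,.054),(.4812,.3235,.005)]))
E
```

```text
tcp [0.4815 0.3226 0.2004] R [[-0.895, 0.445, 0.0], [0.445, 0.895, 0.0], [-0.0, 0.0, -1.0]] dp [0.0009 0.0008 0.2259]
[[320.47490432 224.73592484]
 [320.29916111 209.26313502]]
```

View pics/w2.png

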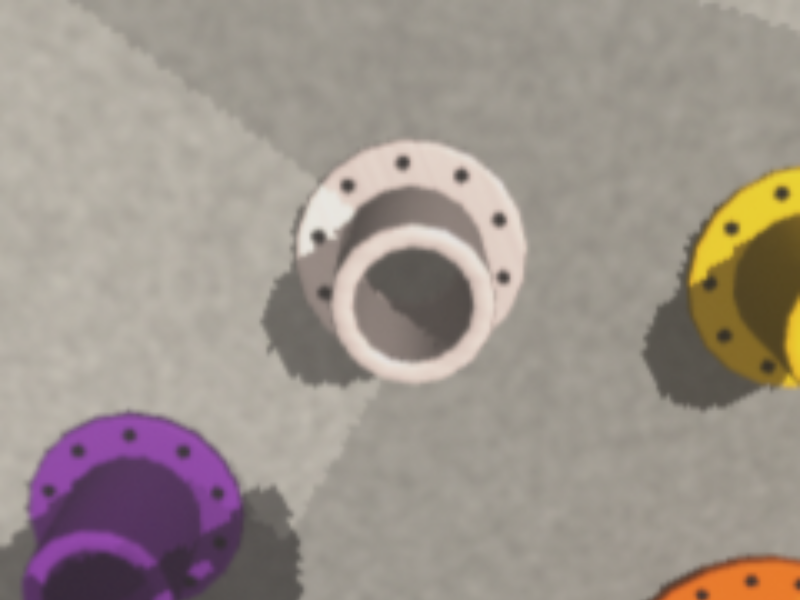

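Small hub's ring is centred at crop (414,304), i.e. pixel (324,221), against a predicted (320.5,224.7). That is the same wrist-camera bias as with the large hub, so I'm applying the same compromise.

drive_tool:
  rows:
    - {"dp":[0.0037,0.003,0.04],"delta_rot":[0,0,0]}
    - {"dp":[0.0037,0.003,0.1],"delta_rot":[0,0,0]}
    - {"dp":[0.0037,0.003,0.16],"delta_rot":[0,0,0]}
    - {"dp":[0.0037,0.003,0.205],"delta_rot":[0,0,0]}
    - {"dp":[0.0037,0.003,0.226],"delta_rot":[0,0,0]}

```text
time: 12.32
tcp_pos: [0.4788, 0.3258, 0.0289]
eef_rot: [-0.001, 0.228, 0.974, -0.001]
contact_force: [1.1, -0.2, 0.6]
opening: 0.0855
grasp_force: 0.0
```

drive_tool:
  rows:
    - {"dp":[0,0,0],"delta_rot":[0,0,0]}
    - {"dp":[0,0,0],"delta_rot":[0,0,0]}
    - {"dp":[0,0,0],"delta_rot":[0,0,0]}
    - {"dp":[0,0,0],"delta_rot":[0,0,0]}
    - {"dp":[0,0,0],"delta_rot":[0,0,0]}

```text
time: 12.95
tcp_pos: [0.4797, 0.3269, 0.0311]
eef_rot: [0.0, 0.228, 0.974, 0.0]
contact_force: [0.3, 0.4, 0.1]
opening: 0.0853
grasp_force: 0.0
```

drive_tool:
  rows:
    - {"dp":[0,0,0],"delta_rot":[0,0,0]}
    - {"dp":[0,0,0],"delta_rot":[0,0,0]}
    - {"dp":[0,0,0],"delta_rot":[0,0,0]}
    - {"dp":[0,0,0],"delta_rot":[0,0,0]}
    - {"dp":[0,0,0],"delta_rot":[0,0,0]}
  gripper: 0

```text
time: 13.58
tcp_pos: [0.4797, 0.3269, 0.0309]
eef_rot: [0.0, 0.228, 0.974, 0.0]
contact_force: [-0.4, 0.0, 2.6]
opening: 0.0387
grasp_force: 60.7
```

drive_tool:
  rows:
    - {"dp":[0,0,0],"delta_rot":[0,0,0]}
    - {"dp":[0,0,0],"delta_rot":[0,0,0]}
    - {"dp":[0,0,0],"delta_rot":[0,0,0]}
    - {"dp":[0,0,0],"delta_rot":[0,0,0]}
    - {"dp":[0,0,0],"delta_rot":[0,0,0]}

```text
time: 14.2
tcp_pos: [0.4797, 0.3269, 0.0309]
eef_rot: [0.0, 0.228, 0.974, 0.0]
contact_force: [-1.2, 0.4, 5.3]
opening: 0.0392
grasp_force: 60.7
```

drive_tool:
  rows:
    - {"dp":[0,0,-0.04],"delta_rot":[0,0,0]}
    - {"dp":[0,0,-0.1],"delta_rot":[0,0,0]}
    - {"dp":[0,0,-0.16],"delta_rot":[0,0,0]}
    - {"dp":[0,0,-0.21],"delta_rot":[0,0,0]}
    - {"dp":[0,0,-0.227],"delta_rot":[0,0,0]}

```text
time: 14.82
tcp_pos: [0.4801, 0.3271, 0.2023]
eef_rot: [0.001, 0.228, 0.974, 0.001]
contact_force: [0.6, 0.3, -1.7]
opening: 0.0388
grasp_force: 60.8
```

drive_tool:
  rows:
    - {"dp":[-0.04,-0.051,0],"delta_rot":[0,0,0]}
    - {"dp":[-0.09,-0.115,0],"delta_rot":[0,0,0]}
    - {"dp":[-0.14,-0.179,0],"delta_rot":[0,0,0]}
    - {"dp":[-0.19,-0.243,0],"delta_rot":[0,0,0]}
    - {"dp":[-0.24,-0.306,0],"delta_rot":[0,0,0]}

```text
time: 15.45
tcp_pos: [0.5383, 0.0393, 0.1988]
eef_rot: [-0.001, 0.228, 0.974, -0.0]
contact_force: [1.3, 0.3, -1.9]
opening: 0.0385
grasp_force: 61.0
```

drive_tool:
  rows:
    - {"dp":[-0.02,-0.026,0],"delta_rot":[0,0,0]}
    - {"dp":[-0.0332,-0.0426,0],"delta_rot":[0,0,0]}
    - {"dp":[-0.0332,-0.0426,0],"delta_rot":[0,0,0]}
    - {"dp":[-0.0332,-0.0426,0],"delta_rot":[0,0,0]}
    - {"dp":[-0.0332,-0.0426,0],"delta_rot":[0,0,0]}

```text
time: 16.08
tcp_pos: [0.547, 0.0027, 0.2008]
eef_rot: [-0.0, 0.227, 0.974, 0.0]
contact_force: [-0.4, -0.4, -2.1]
opening: 0.039
grasp_force: 61.0
```

```bash
python3 - <<'E'
from h import *
from cell import bot
go(bot,(.5472,.0017,.2))
o=[]
for n in("scene","side"):
    s=bot.snapshot(n); pickle.dump(s,open(f"pics/{n}3.pkl","wb"))
    u,v=(300,250) if n=="scene" else (332,250)
    o.append(cv2.resize(s["frame"][v-50:v+50,u-50:u+50],(400,400),interpolation=cv2.INTER_CUBIC))
cv2.imwrite("pics/over2.png",np.hstack(o)[...,::-1])
E
```

```text
tcp [0.547  0.0027 0.2008] R [[-0.897, 0.442, -0.0], [0.442, 0.897, 0.0], [0.0, 0.0, -1.0]] dp [-0.0008 -0.0011  0.0011]
```

View pics/over2.png

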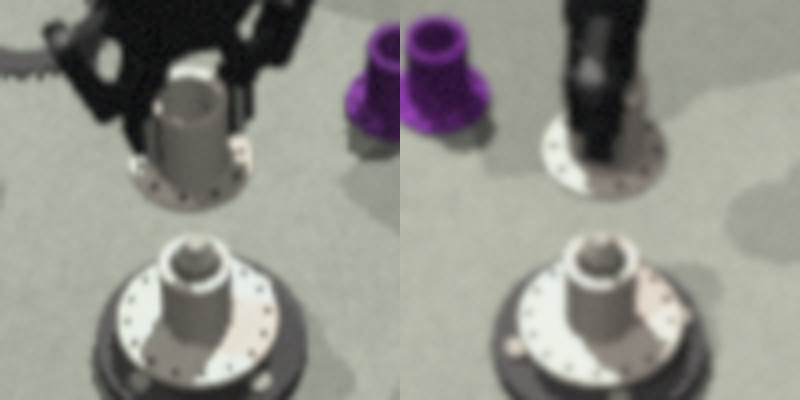

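The small hub hangs level above the seated large hub (small flange x 128–252 scene, 541–667 side; large flange x 117–281 and 517–690). Checking centres.

```bash
python3 - <<'E'
from h import *
from scipy.optimize import least_squares
S=pickle.load(open("pics/scene3.pkl","rb"));D=pickle.load(open("pics/side3.pkl","rb"))
def fit(z,r,a,b):
    def e(s,c,u0,v0,m):
        q=proj(s,np.vstack([circ(c[0],c[1],zz,r) for zz in z]));q=(q-[u0,v0])*4+1.5
        return np.array([q[:,0].min(),q[:,0].max(),q[:,1].max()])-m
    g=lambda c:np.r_[e(S,c,250,200,a),e(D,c,282,200,np.array(b)-[400,400,0])]
    k=least_squares(g,[.547,.003],diff_step=1e-3);print(k.x.round(4),k.fun.round(1))
fit([.170,.175],.032,[128,252,211],[541,667,199])
fit([.03,.036],.045,[117,281,387],[517,690,385])
fit([.086],.020,[159,232,296],[563,640,294])
E
```

```text
[0.5471 0.0026] [-0.2  1.3  0.2 -0.7  0.1  1.1]
[0.5482 0.002 ] [ 2.1  0.2  2.2  3.4 -6.   1.5]
[ 5.474e-01 -4.000e-04] [-3.2 -1.9 -2.1  3.   1.  -4.3]
```

drive_tool:
  rows:
    - {"dp":[-0.0008,-0.001,0.02],"delta_rot":[0,0,0]}
    - {"dp":[-0.0008,-0.001,0.05],"delta_rot":[0,0,0]}
    - {"dp":[-0.0008,-0.001,0.075],"delta_rot":[0,0,0]}
    - {"dp":[-0.0008,-0.001,0.092],"delta_rot":[0,0,0]}
    - {"dp":[-0.0008,-0.001,0.104],"delta_rot":[0,0,0]}

```text
time: 16.8
tcp_pos: [0.5471, 0.0007, 0.1219]
eef_rot: [-0.0, 0.228, 0.974, 0.0]
contact_force: [0.7, 1.4, -0.9]
opening: 0.0388
grasp_force: 61.2
```

drive_tool:
  rows:
    - {"dp":[0,0,0.001],"delta_rot":[0,0,0]}
    - {"dp":[0,0,0.002],"delta_rot":[0,0,0]}
    - {"dp":[0,0,0.003],"delta_rot":[0,0,0]}
    - {"dp":[0,0,0.004],"delta_rot":[0,0,0]}
    - {"dp":[0,0,0.005],"delta_rot":[0,0,0]}

```text
time: 17.42
tcp_pos: [0.5476, 0.0009, 0.1195]
eef_rot: [0.0, 0.228, 0.974, 0.0]
contact_force: [-0.7, 3.2, 0.6]
opening: 0.039
grasp_force: 61.2
```

drive_tool:
  rows:
    - {"dp":[0,0,0],"delta_rot":[0,0,0]}
    - {"dp":[0,0,0],"delta_rot":[0,0,0]}
    - {"dp":[0,0,0],"delta_rot":[0,0,0]}
    - {"dp":[0,0,0],"delta_rot":[0,0,0]}
    - {"dp":[0,0,0],"delta_rot":[0,0,0]}

```text
time: 18.05
tcp_pos: [0.5475, 0.0008, 0.1193]
eef_rot: [0.0, 0.228, 0.974, 0.0]
contact_force: [-1.2, 5.3, 1.6]
opening: 0.0388
grasp_force: 61.3
```

A +y side force shows the bore touching the taper because I overshot −y; shifting back about 2 mm.

drive_tool:
  rows:
    - {"dp":[0.0011,0.0022,0],"delta_rot":[0,0,0]}
    - {"dp":[0.0011,0.0022,0],"delta_rot":[0,0,0]}
    - {"dp":[0.0011,0.0022,0],"delta_rot":[0,0,0]}
    - {"dp":[0.0011,0.0022,0],"delta_rot":[0,0,0]}
    - {"dp":[0.0011,0.0022,0],"delta_rot":[0,0,0]}

```text
time: 18.68
tcp_pos: [0.5473, 0.0023, 0.1191]
eef_rot: [0.0, 0.228, 0.974, -0.0]
contact_force: [0.8, 0.1, -0.6]
opening: 0.0394
grasp_force: 61.1
```

drive_tool:
  rows:
    - {"dp":[0,0.0005,0.0008],"delta_rot":[0,0,0]}
    - {"dp":[0,0.0005,0.0016],"delta_rot":[0,0,0]}
    - {"dp":[0,0.0005,0.0016],"delta_rot":[0,0,0]}
    - {"dp":[0,0.0005,0.0016],"delta_rot":[0,0,0]}
    - {"dp":[0,0.0005,0.0016],"delta_rot":[0,0,0]}

```text
time: 19.3
tcp_pos: [0.5475, 0.0028, 0.1179]
eef_rot: [0.0, 0.228, 0.974, -0.0]
contact_force: [-1.0, 0.8, -2.5]
opening: 0.0394
grasp_force: 61.1
```

drive_tool:
  rows:
    - {"dp":[0,0,0.0008],"delta_rot":[0,0,0]}
    - {"dp":[0,0,0.0012],"delta_rot":[0,0,0]}
    - {"dp":[0,0,0.0012],"delta_rot":[0,0,0]}
    - {"dp":[0,0,0.0012],"delta_rot":[0,0,0]}
    - {"dp":[0,0,0.0012],"delta_rot":[0,0,0]}

```text
time: 19.92
tcp_pos: [0.5475, 0.0028, 0.117]
eef_rot: [0.0, 0.228, 0.974, -0.0]
contact_force: [-0.3, 0.3, -1.8]
opening: 0.0383
grasp_force: 61.1
```

drive_tool:
  rows:
    - {"dp":[0,0,0.0005],"delta_rot":[0,0,0]}
    - {"dp":[0,0,0.0008],"delta_rot":[0,0,0]}
    - {"dp":[0,0,0.0008],"delta_rot":[0,0,0]}
    - {"dp":[0,0,0.0008],"delta_rot":[0,0,0]}
    - {"dp":[0,0,0.0008],"delta_rot":[0,0,0]}

```text
time: 20.55
tcp_pos: [0.5476, 0.0028, 0.1169]
eef_rot: [0.0, 0.228, 0.974, 0.0]
contact_force: [-2.3, -1.3, 5.9]
opening: 0.0389
grasp_force: 61.7
```

drive_tool:
  rows:
    - {"dp":[0,0,0.0005],"delta_rot":[0,0,0]}
    - {"dp":[0,0,0.0008],"delta_rot":[0,0,0]}
    - {"dp":[0,0,0.0008],"delta_rot":[0,0,0]}
    - {"dp":[0,0,0.0008],"delta_rot":[0,0,0]}
    - {"dp":[0,0,0.0008],"delta_rot":[0,0,0]}

```text
time: 21.18
tcp_pos: [0.5477, 0.0028, 0.1169]
eef_rot: [0.001, 0.228, 0.974, 0.0]
contact_force: [-4.6, -0.2, 8.9]
opening: 0.0391
grasp_force: 62.1
```

Contact came at the predicted height (0.1169 m), so it's seated. I'll ease off a little, release and retreat straight up.

drive_tool:
  rows:
    - {"dp":[0,0,-0.001],"delta_rot":[0,0,0]}
    - {"dp":[0,0,-0.001],"delta_rot":[0,0,0]}
    - {"dp":[0,0,-0.001],"delta_rot":[0,0,0]}
    - {"dp":[0,0,-0.001],"delta_rot":[0,0,0]}
    - {"dp":[0,0,-0.001],"delta_rot":[0,0,0]}

```text
time: 21.8
tcp_pos: [0.5476, 0.0028, 0.1169]
eef_rot: [0.0, 0.228, 0.974, 0.0]
contact_force: [-3.4, 0.8, 5.5]
opening: 0.0389
grasp_force: 61.6
```

drive_tool:
  rows:
    - {"dp":[0,0,0],"delta_rot":[0,0,0]}
    - {"dp":[0,0,0],"delta_rot":[0,0,0]}
    - {"dp":[0,0,0],"delta_rot":[0,0,0]}
    - {"dp":[0,0,0],"delta_rot":[0,0,0]}
    - {"dp":[0,0,0],"delta_rot":[0,0,0]}
  gripper: 1

```text
time: 22.42
tcp_pos: [0.5475, 0.0028, 0.1165]
eef_rot: [-0.0, 0.228, 0.974, -0.0]
contact_force: [0.2, 0.3, 0.3]
opening: 0.0853
grasp_force: 0.0
```

drive_tool:
  rows:
    - {"dp":[0,0,-0.02],"delta_rot":[0,0,0]}
    - {"dp":[0,0,-0.06],"delta_rot":[0,0,0]}
    - {"dp":[0,0,-0.12],"delta_rot":[0,0,0]}
    - {"dp":[0,0,-0.18],"delta_rot":[0,0,0]}
    - {"dp":[0,0,-0.18],"delta_rot":[0,0,0]}

```text
time: 23.05
tcp_pos: [0.5492, 0.0028, 0.2567]
eef_rot: [0.004, 0.228, 0.974, 0.001]
contact_force: [-0.2, 0.7, 0.2]
opening: 0.0853
grasp_force: 0.0
```

```bash
python3 - <<'E'
from h import *
from cell import bot
o=[]
for n in("scene","side"):
    s=bot.snapshot(n)
    print(n,proj(s,[(.547,.003,.14),(.547,.003,.091),(.547,.003,.036)]).round(1).tolist())
    u,v=(300,250) if n=="scene" else (332,250)
    o.append(cv2.resize(s["frame"][v-50:v+50,u-50:u+50],(400,400),interpolation=cv2.INTER_CUBIC))
cv2.imwrite("pics/end.png",np.hstack(o)[...,::-1])
E
```

```text
scene [[297.9, 249.0], [298.7, 263.1], [299.5, 277.9]]
side [[332.2, 247.1], [331.8, 262.0], [331.5, 277.8]]
```

View pics/end.png

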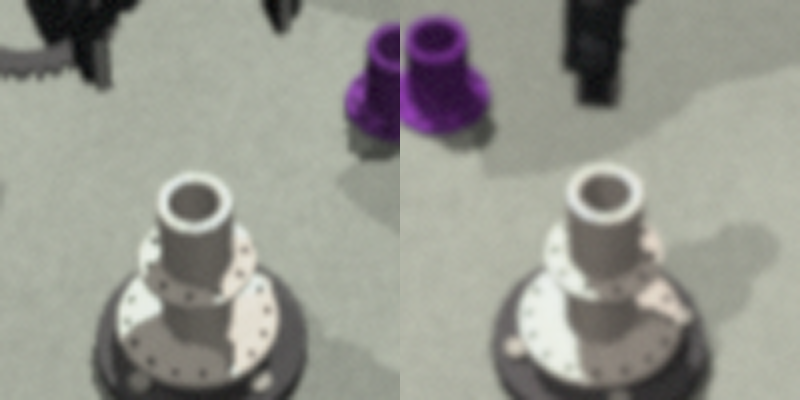

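The stack is upright: small ring at crop (195,202) scene and (604,193) side, against predicted (193,198) and (602,190). Settling, then handing in.

drive_tool:
  rows:
    - {"dp":[0,0,0],"delta_rot":[0,0,0]}
    - {"dp":[0,0,0],"delta_rot":[0,0,0]}
    - {"dp":[0,0,0],"delta_rot":[0,0,0]}
    - {"dp":[0,0,0],"delta_rot":[0,0,0]}
    - {"dp":[0,0,0],"delta_rot":[0,0,0]}

```text
time: 23.78
tcp_pos: [0.5475, 0.0028, 0.2515]
eef_rot: [-0.0, 0.228, 0.974, -0.0]
contact_force: [-0.2, 0.1, 0.2]
opening: 0.0857
grasp_force: 0.0
```

```bash
python3 -c "
from cell import bot
print(bot.job_done())"
```

```text
the job is handed in; nothing more can be done
None
```

I loaded both hub halves on the post flange down, released them, and handed the job in at about 24 s; the last pictures show the stack upright, but the hand-in call returned no verdict.

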